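# Load the plate magazine of a sample changer

## Robot

A 6-joint arm with a two-finger parallel gripper is mounted at the origin on a cart in front of the work surface, level with it; the furniture and walls round the work are solid. World frame = base frame: x ahead of the robot, y to its left, z up, the work surface at z = 0. Lengths are in m, angles in rad, forces in N, time in s.
With the tool pointing down it reaches from about 0.35 to 0.775 m from the base axis. Payload 7.3 kg.
Tool frame: the origin (TCP) lies on the centre line of the jaws, within the pads' length; the fingertips stand 17 mm ahead of it and the grasp point (between the pads) lies 2 mm behind it (robot.tcp_to_tips is the distance from the TCP to the fingertips, in m); z points along the fingers, y is the line along which they close (so a half turn about z gives the same grasp; the last joint's range is limited). The gripper opens to 92 mm and grips with 3 to 60 N. Pads are 19 mm wide; open, the fingers measure 130 mm over their backs; the gripper's body (75 mm by 190 mm) begins 47 mm behind the grasp point.
Start: joints at [-1.413, 0.342, 1.524, -0, 1.275, -0.146], TCP at [0.157, -0.501, 0.244] pointing down, gripper open.
Joint ranges: [-2.53, 2.53], [-0.77, 2.02], [0.04, 2.7], [-1, 4.14], [0.28, 2.66], [-3.11, 3.11]. Speed limits (rad/s): [2.57, 2.57, 3.14, 3.14, 3.14, 3.14].

## Interface

Orientations are given as [roll, pitch, yaw] about the fixed x, y, z axes, in that order (R = Rz(yaw) Ry(pitch) Rx(roll)).
In Python, from cell import robot gives the robot as it stands. The module is installed in compiled form; this text tells all that it offers.
- The arm moves only by the tool carry_out, never from a script. Its argument "commands" is a list of rows, each a list of 3 entries, a list of its own where there are three numbers: the shift along the tool's x, y, z in m, then the turn about the tool's z in rad, then the opening, from 0 (shut) to 1 (fully open). In form: [[[dx, dy, dz], yaw, claw], ...]. A call has 1 to 20 rows; each row shifts and turns the commanded pose from where the row before left it, along the tool's axes as they then stand; what a row does not reach is not made up. A row lasts 1/8 s, in which the tool goes at most 62.5 mm and 10.7 degrees, less where a joint would pass 70% of its speed; a pose out of reach is approached as far as the arm can. A call is refused whole if a number of a shift passes 0.0625 or a number of a turn 0.188, either way. A call with a gripper value outside its range is refused whole. The fingers move at their own pace and stop on an object; "newtons" is the grip in N (left out, the last holds). Time passes only in rows, so rows that do not move let the fingers close. It gives the time, the measured TCP pose, the force, the opening and the grip force at its end, in the units of the state.
- robot.observe(): the state, without advancing time (a new reading comes with each control period).
- robot.read_camera(name): name is "side" or "top"; returns a dict with "pixels" (400x640x3 uint8, red, green, blue), "fx", "fy", "cx", "cy" (pixels), "view" (4x4, takes a point from world to camera coordinates). Camera axes: x right, y up, looking along -z (the intrinsics and any distortion apply to the point x, -y, -z); pixel columns grow to the right and rows downward; lengths in m; the calibration is good to about 2 mm. A picture is of the moment at which its call begins. There is no depth.
- robot.hand_in(): hands the job in; it is judged then, once.
Trained networks look in a picture, given as the dict that the camera call returned (one of the last four; its "shot" number tells which), for a name from the list of things; names that differ only in an ending like _2 or _b are one class to them, and where a whole thing is asked for, a point or a joint stands for the part that bears it (a point fixed in the world has none). Each returns a list of dicts, best first, with "p" (0 to 1); they miss things now and then, are a little off and sometimes report something else, mostly with a low value. They report only what shows in the picture. A call takes as long as a camera call. They do not tell look-alikes from the thing itself.
- robot.find_in(picture, name): "at" ([column, row] in pixels, amid what is visible of it).
- robot.tip_of(picture, name): "at" ([column, row] in pixels: a listed point, or the origin of a listed thing).
The state is a dict: "time": time; "qpos": joint angles; "qvel": joint speeds; "joint_efforts": joint torques, N m; "tool_pos": TCP position; "tool_rot": TCP orientation; "contact_force": force on the tool from outside, world axes, zero at the start; "torque": the same for the moment, N m; "opening": finger opening in m; "grip_force": force on a finger pad.
Only numpy, scipy, OpenCV 4.12 (cv2) and the standard library are available. Lean on these libraries where they do the work, as an engineer would, in place of code of your own. Each camera call takes 0.05 s, during which the arm holds its last target. There are 200 camera calls.

## Task

Load every sample plate lying on the bench into the spring magazine of the sample changer, pressing each one flat down past the two end catches until they snap over it, while the magazine still stands back from the scribed line. Turn the black count collar to the detent whose dots give the number of plates in the magazine, and, once the magazine is loaded, push it along its base until its leading edge meets the scribed line and leave it there. Do not knock over the glassware and bottles standing about.

Things in the scene. Friction and masses are not known exactly. Their poses are not given: they have to be found in the camera images.
- plate_1: steel sample plate, a flat block 70 x 36 x 12 mm (own x, y, z) with a white round insert 26 mm wide flush in both large faces; about 0.05 kg; origin at its centre, starts lying flat on the worktop; either face up and either end first will do; may be absent (None). A tall vacuum pump (0.3 m) stands just behind the place where the plates lie: swing the hand in front of it
- plate_2: steel sample plate, a flat block 70 x 36 x 12 mm (own x, y, z) with a white round insert 26 mm wide flush in both large faces; about 0.05 kg; origin at its centre, starts lying flat on the worktop; either face up and either end first will do; may be absent (None). A tall vacuum pump (0.3 m) stands just behind the place where the plates lie: swing the hand in front of it
- plate_3: steel sample plate, a flat block 70 x 36 x 12 mm (own x, y, z) with a white round insert 26 mm wide flush in both large faces; about 0.05 kg; origin at its centre, starts lying flat on the worktop; either face up and either end first will do; may be absent (None). A tall vacuum pump (0.3 m) stands just behind the place where the plates lie: swing the hand in front of it
- plate_4: steel sample plate, a flat block 70 x 36 x 12 mm (own x, y, z) with a white round insert 26 mm wide flush in both large faces; about 0.05 kg; origin at its centre, starts lying flat on the worktop; either face up and either end first will do; may be absent (None). A tall vacuum pump (0.3 m) stands just behind the place where the plates lie: swing the hand in front of it
- magazine_mouth (a point): point on the centre line of the plate shaft of the aluminium magazine, level with the undersides of its two catches, 93.5 mm above the worktop; moves with the magazine. Shaft 72.5 x 38.5 mm (x, y), plates' long side along x; four corner angle posts end 16 mm above this point, flared lead-ins 21 mm above. The +y and -y sides are open between the posts, 46 mm wide, down to 38 mm below this point
- catch_front (a joint): the sprung sloped catch at the -x end of the shaft, retraction (m): 0 out, standing 2.5 mm over a plate's end, to 0.006. A plate laid in the mouth rests loose on the slopes, underside 6 to 7 mm above the catches' undersides; pressed down in its middle (10 to 20 N) it drives both aside; they snap over it when its top is below them. Press 2 to 3 mm beyond to be sure
- catch_back (a joint): the same catch at the +x end. The newest plate ends with its top against the undersides of both catches, its centre 6 mm below them, the earlier plates under it; the magazine takes 4
- follower (a joint): how far the sprung black follower in the magazine is pressed down (m): 0 when empty, 12 mm per plate caught less 1 mm (0.011, 0.023, 0.035, 0.047 for 1 to 4 plates); spring 3.4 N at 0, rising 40 N/m; goes down to 0.056
- magazine_edge (a point): middle of the lower leading (-y) edge of the magazine's foot, 28 mm from the magazine's centre line, 15.5 mm above the worktop. The foot is 106 x 56 x 14 mm (x, y, z)
- magazine (a joint): how far the magazine is pushed along the base, growing to the base's -y (m); it stays where it is left (3 N friction) and slides both ways. No stop at the line: travel goes on 33 mm past it. To push: an upright tab on its trailing side, 44 x 8 x 46 mm (x, y, z), middle 58 mm in +y from the magazine's centre line, its top 61 mm above the worktop; or the outer faces of the posts, 25 mm from the centre line
- scribed_line (a point): middle of the thin white line scribed across the top of the grey base (150 x 370 x 15 mm in x, y, z, fixed to the worktop; this point is over its centre, at its top). The line runs along x; this point's x, y, z are the base's and the magazine's axes. The magazine starts on the line's +y side
- collar (a joint): angle of the count collar (rad), growing anticlockwise seen from above; detents 0.35 rad apart: 0, 0.35, 0.70, 1.05, 1.40 for a count of 0, 1, 2, 3, 4, stops just beyond both ends. Starts in any of them; turns with under 0.2 N m; let go within 0.1 rad of a detent it settles into it
- collar_top (a point): centre of the top of the black knurled collar, 48 mm across, 32 mm high, 58 mm above the worktop, upright axis 140 mm in -y from the scribed line. On its top radial rows of 1, 2, 3, 4 white dots and a bar for 0: the row at the white-topped index post is the setting. The post is on the -x side, 28 to 44 mm from the axis, its top 20 mm below the collar's
- bottle_clear: clear bottle with a blue cap, 56 x 56 x 105 mm, origin under its centre; bystander
- flask_conical_100: conical flask 64 x 64 x 105 mm, origin under its centre; bystander
- beaker_100: beaker 56 x 62 x 70 mm, origin under its centre; bystander
- wash_bottle: wash bottle with a red spout, 62 x 104 x 176 mm, origin under its centre; bystander
- vial_2: vial with a black cap, 28 x 28 x 62 mm, origin under its centre; bystander
Mind the look-alikes: they are no part of the job. What is shaped like the plate_2 but purple is not meant.

How it is judged:
On the way, in this order (a step that is already met when the one before it is completed fails the run):
1. all plates present are caught under the magazine's catches while its edge is still more than 15 mm short of the line (x of plate_1 in the frame of magazine_mouth between -0.004 and 0.004 m and y of plate_1 in the frame of magazine_mouth between -0.004 and 0.004 m and z of plate_1 in the frame of magazine_mouth between -0.06 and -0.0045 m and angle between the z axis of each of plate_1, plate_2, plate_3, plate_4 and the z axis of magazine_mouth, either way round below 0.12 rad and angle between the x axis of each of plate_1, plate_2, plate_3, plate_4 and the x axis of magazine_mouth, either way round below 0.15 rad and x of plate_2 in the frame of magazine_mouth between -0.004 and 0.004 m and y of plate_2 in the frame of magazine_mouth between -0.004 and 0.004 m and z of plate_2 in the frame of magazine_mouth between -0.06 and -0.0045 m and x of plate_3 in the frame of magazine_mouth between -0.004 and 0.004 m and y of plate_3 in the frame of magazine_mouth between -0.004 and 0.004 m and z of plate_3 in the frame of magazine_mouth between -0.06 and -0.0045 m and x of plate_4 in the frame of magazine_mouth between -0.004 and 0.004 m and y of plate_4 in the frame of magazine_mouth between -0.004 and 0.004 m and z of plate_4 in the frame of magazine_mouth between -0.06 and -0.0045 m and y of magazine_edge in the frame of scribed_line above 0.015 m), for 0.2 s.
2. the loaded magazine stands with its leading edge at the scribed line (y of magazine_edge in the frame of scribed_line between -0.003 and 0.003 m), for 0.2 s.
At the end, for the whole second after the job is handed in: Every plate present lies flat under both catches (centre at least 4.5 mm below their undersides, within 4 mm of the shaft centre), at rest; collar within 0.08 rad of the detent of the number of plates in the magazine; leading edge within 3 mm of the scribed line (all of step 2 and x of plate_1 in the frame of magazine_mouth between -0.004 and 0.004 m and y of plate_1 in the frame of magazine_mouth between -0.004 and 0.004 m and z of plate_1 in the frame of magazine_mouth between -0.06 and -0.0045 m and angle between the z axis of each of plate_1, plate_2, plate_3, plate_4 and the z axis of magazine_mouth, either way round below 0.12 rad and angle between the x axis of each of plate_1, plate_2, plate_3, plate_4 and the x axis of magazine_mouth, either way round below 0.15 rad and x of plate_2 in the frame of magazine_mouth between -0.004 and 0.004 m and y of plate_2 in the frame of magazine_mouth between -0.004 and 0.004 m and z of plate_2 in the frame of magazine_mouth between -0.06 and -0.0045 m and x of plate_3 in the frame of magazine_mouth between -0.004 and 0.004 m and y of plate_3 in the frame of magazine_mouth between -0.004 and 0.004 m and z of plate_3 in the frame of magazine_mouth between -0.06 and -0.0045 m and x of plate_4 in the frame of magazine_mouth between -0.004 and 0.004 m and y of plate_4 in the frame of magazine_mouth between -0.004 and 0.004 m and z of plate_4 in the frame of magazine_mouth between -0.06 and -0.0045 m and linear speed of each of plate_1, plate_2, plate_3, plate_4 below 0.02 m/s and ((value of joint follower between 0.006 and 0.016 m and value of joint collar between 0.27 and 0.43 rad) or (value of joint follower between 0.018 and 0.028 m and value of joint collar between 0.62 and 0.78 rad) or (value of joint follower between 0.03 and 0.04 m and value of joint collar between 0.97 and 1.13 rad) or (value of joint follower between 0.042 and 0.052 m and value of joint collar between 1.32 and 1.48 rad)) and velocity of joint collar below 0.1 rad/s); the robot touches nothing.
It fails at once if a standing bottle, flask, beaker or vial is knocked over (angle between any of bottle_clear, flask_conical_100, beaker_100, wash_bottle, vial_2's own z axis and vertical above 0.6 rad).
Of plate_1, plate_2, plate_3, plate_4 only 3 to 4 are there at a start; the rules pass over those that are not, and their reading is None.
At some moment in a run one of plate_1, plate_2, plate_3, plate_4 may be knocked a few centimetres aside while the robot is not near it.
Once in a run the grip may slacken for a moment while it holds something.
It also fails if it takes over 210 s, if anything falls off the work surface, if the arm or the gripper's body presses on something with over 40 N, if the wrist force passes 120 N, or if a joint passes its speed limit or range.

## Working session

There is one attempt and no reset: what is moved stays moved. The work goes in short steps, Python scripts to look and compute and a tool call to move; the robot and the scene stay as the last step left them, time stands still between calls to the robot, and variables do not carry over. Pictures are saved under pics/ and viewed, at most 15 in all, crops included, and the job is handed in when it is done.

Besides the shell and the picture viewer there is one more tool, called after "Request:" by a JSON object that holds its "method" and its "body". carry_out: Moves the arm, as the interface text tells. Its arguments: {"type":"object","properties":{"commands":{"type":"array"},"newtons":{"type":"number"}},"required":["commands"]}

```bash
ls; mkdir -p pics
python3 - <<'E'
from cell import robot
import cv2,json
print(robot.observe())
for n in ("top","side"):
    p=robot.read_camera(n)
    cv2.imwrite(f"pics/{n}0.png",p["pixels"][:,:,::-1])
    print(n,p["fx"],p["fy"],p["cx"],p["cy"],p["view"],[k for k in p])
    for t in ("plate_1","magazine_mouth","magazine_edge","collar_top","scribed_line"):
        print(t,[(round(d["p"],2),[round(float(v),1) for v in d["at"]]) for d in robot.tip_of(p,t)])
E
```

```text
pics
{'time': 0.0, 'qpos': array([-1.41299043e+00,  3.42734776e-01,  1.52502071e+00,  9.11410170e-07,
        1.27538922e+00, -1.46042307e-01]), 'qvel': array([-0.00042783, -0.00159815,  0.00222402, -0.00055605, -0.00082913,
        0.00157021]), 'joint_efforts': array([-1.87609367e-03, -4.31251359e+01, -2.44214541e+01,  7.15456414e-02,
        5.61223039e-02, -1.36516101e-04]), 'tool_pos': array([ 0.15701694, -0.50057135,  0.2430374 ]), 'tool_rot': array([-3.14005725e+00, -2.26722574e-04,  3.03847764e-01]), 'contact_force': array([ 0.76641077,  0.32047822, -0.30184081]), 'torque': array([-0.02454676, -0.01259281,  0.004096  ]), 'grip_force': 0.0, 'opening': 0.09170454019812303}
top 386.37723017870735 386.37723017870735 316.22279720504037 194.2900777660963 [[ 0.01711584 -0.9997458  -0.01467603 -0.05670761]
 [ 0.99318716  0.01530774  0.1155203  -0.60637154]
 [-0.11526628 -0.01655327  0.99319669 -1.33297997]
 [ 0.          0.          0.          1.        ]] ['pixels', 'fx', 'fy', 'cx', 'cy', 'view', 'shot']
plate_1 [(0.69, [461.2, 248.0]), (0.58, [337.0, 251.4]), (0.56, [404.7, 244.3
[... 212 characters left out ...]

scribed_line [(0.78, [273.7, 210.9]), (0.55, [338.0, 252.3]), (0.44, [286.4, 144.7])]
side 476.2759879778634 476.2759879778634 311.8055995738321 201.5197496290345 [[-0.77196017 -0.63546916  0.01601392  0.4304303 ]
 [ 0.32355959 -0.3711223   0.87038924 -0.27892654]
 [-0.5471624   0.67708728  0.49210377 -1.50099786]
 [ 0.          0.          0.          1.        ]] ['pixels', 'fx', 'fy', 'cx', 'cy', 'view', 'shot']
plate_1 [(0.66, [279.3, 220.6]), (0.59, [361.4, 227.6]), (0.58, [371.2, 218.2]), (0.48, [416.2, 186.6])]
magazine_mouth [(0.59, [277.8, 230.7])]
magazine_edge [(0.62, [284.4, 248.1]), (0.4, [243.0, 228.6])]
collar_top [(0.53, [325.1, 214.5])]
scribed_line [(0.65, [298.2, 236.1])]
```

Run:
```python
import cv2
a=cv2.imread("pics/top0.png")[110:310,190:510]; cv2.imwrite("pics/top0c.png",cv2.resize(a,(800,500),interpolation=cv2.INTER_CUBIC))
a=cv2.imread("pics/side0.png"); cv2.imwrite("pics/side0c.png",cv2.resize(a[110:350,170:490],(800,600),interpolation=cv2.INTER_CUBIC))
```

```text
(no output)
```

View pics/top0c.png

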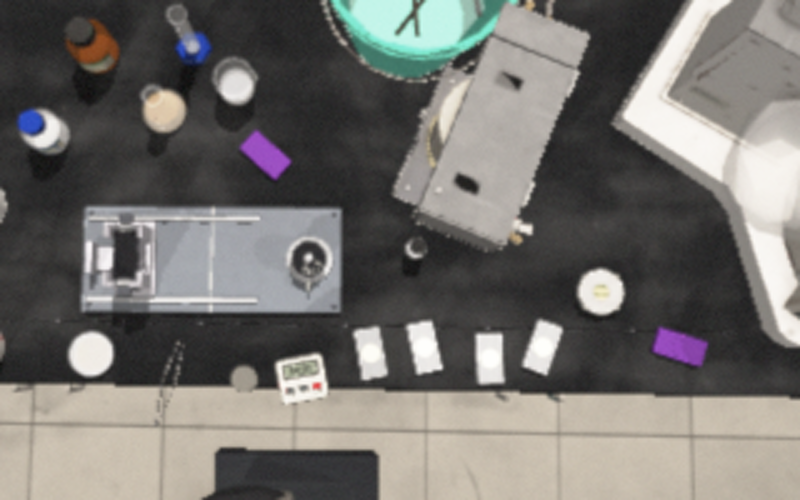

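View pics/side0c.png

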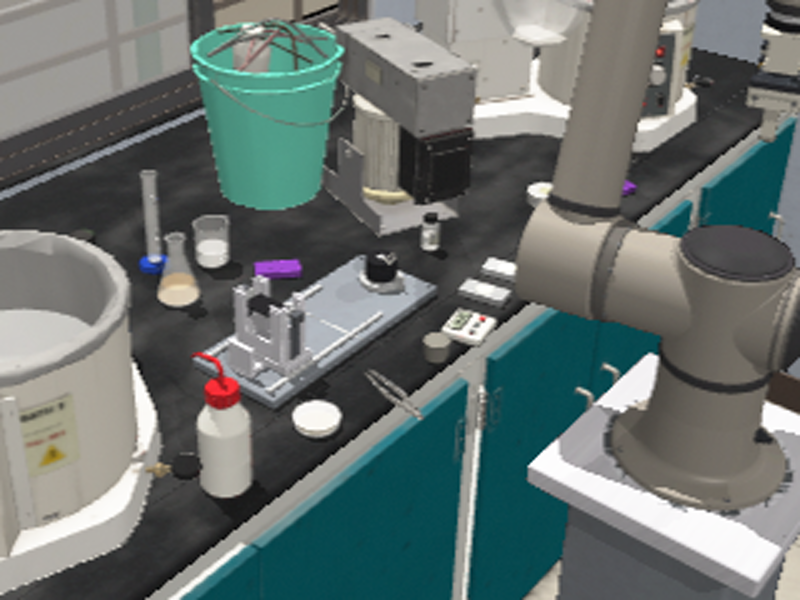

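The top view shows four white-insert plates at crop (371,352), (424,347), (489,358) and (542,347). The magazine is at (125,258), the line at column 212 and the collar at (310,262). The purple blocks are the look-alikes. The side view shows the same, with the wash bottle front left.

```bash
cat > h.py <<'E'
import numpy as np, cv2
from cell import robot
def ray(p,uv):
    V=np.array(p["view"]);R,t=V[:3,:3],V[:3,3]
    d=np.array([(uv[0]-p["cx"])/p["fx"],-(uv[1]-p["cy"])/p["fy"],-1.])
    return -R.T@t, R.T@d
def plane(p,uv,z):
    c,d=ray(p,uv); return c+d*(z-c[2])/d[2]
def proj(p,X):
    V=np.array(p["view"]);c=V[:3,:3]@np.asarray(X,float)+V[:3,3]
    return np.array([p["cx"]+p["fx"]*c[0]/-c[2],p["cy"]-p["fy"]*c[1]/-c[2]])
def rectify(p,z,x0,x1,y0,y1,s=2000):
    """metric top view of plane z: column = (y1-y)*s, row = (x1-x)*s"""
    w=[(x1,y1),(x1,y0),(x0,y0),(x0,y1)]
    src=np.float32([proj(p,(a,b,z)) for a,b in w])
    dst=np.float32([((y1-b)*s,(x1-a)*s) for a,b in w])
    return cv2.warpPerspective(p["pixels"],cv2.getPerspectiveTransform(src,dst),(int((y1-y0)*s),int((x1-x0)*s)),flags=cv2.INTER_CUBIC)
def blobs(p,z,x0,x1,y0,y1,mask,amin,s=2000):
    im=rectify(p,z,x0,x1,y0,y1,s); m=mask(im.astype(int)).astype(np.uint8)
    m=cv2.morphologyEx(m,cv2.MORPH_CLOSE,np.ones((9,9)))
    out=[]
    for c in cv2.findContours(m,cv2.RETR_EXTERNAL,cv2.CHAIN_APPROX_NONE)[0]:
        if cv2.contourArea(c)/s/s<amin: continue
        (u,v),(w,h),a=cv2.minAreaRect(c)
        b=cv2.boxPoints(((u,v),(w,h),a)); e=max((b[1]-b[0],b[2]-b[1]),key=np.linalg.norm)
        ang=np.degrees(np.arctan2(-e[0],-e[1]));ang=(ang+90)%180-90  # long side from world x
        out.append((np.round([x1-v/s,y1-u/s],4),np.round(sorted((w/s,h/s)),4),round(float(ang),1)))
    return out
white=lambda i:(i.min(2)>130)
E
python3 - <<'E'
from h import *
p=robot.read_camera("top"); q=robot.read_camera("side")
print("plates",*blobs(p,.012,.25,.5,-.5,.08,white,.0012),sep="\n")
im=rectify(p,.015,.3,.62,-.1,.42)
cv2.imwrite("pics/base.png",cv2.resize(im[:,:,::-1],(780,480)))
for z,t in ((.0935,"magazine_mouth"),(.0155,"magazine_edge"),(.058,"collar_top"),(.015,"scribed_line")):
    for P in (p,q):
        print(t,[(round(d["p"],2),np.round(plane(P,d["at"],z),4)) for d in robot.tip_of(P,t)])
print([(round(d["p"],2),np.round(plane(p,d["at"],.006),4)) for d in robot.tip_of(p,"plate_1")])
E
```

```text
plates
(array([ 0.3165, -0.2111]), array([0.1468, 0.5879]), 83.7)
(array([ 0.4054, -0.2941]), array([0.0399, 0.0714]), 1.9)
(array([ 0.41  , -0.1263]), array([0.0391, 0.0727]), 11.4)
(array([ 0.4197, -0.202 ]), array([0.0396, 0.0731]), 12.9)
(array([ 0.4231, -0.3689]), array([0.0394, 0.073 ]), -20.6)
(array([ 0.485, -0.452]), array([0.03 , 0.065]), -90.0)
(array([0.4828, 0.    ]), array([0.0345, 0.16  ]), -90.0)
magazine_mouth [(0.74, array([0.5393, 0.1613, 0.0935])), (0.6, array([0.5409, 0.2085, 0.0935]))]
magazine_mouth [(0.84, array([0.5346, 0.213 , 0.0935]))]
magazine_edge [(0.68, array([0.5336, 0.177 , 0.0155]))]
magazine_edge [(0.94, array([0.5298, 0.1838, 0.0155]))]
collar_top [(0.59, array([ 0.5302, -0.038 ,  0.058 ]))]
collar_top [(0.71, array([ 0.5292, -0.0313,  0.058 ]))]
scribed_line [(0.89, array([0.543 , 0.1074, 0.015 ]))]
scribed_line [(0.71, array([0.5459, 0.0912, 0.015 ]))]
[(0.77, array([ 0.4096, -0.1183,  0.006 ])), (0.66, array([0.6985, 0.0267, 0.006 ])), (0.65, array([ 0.4324, -0.562 ,  0.006 ])), (0.51, array([ 0.4202, -0.2023,  0.006 ])), (0.51, array([ 0.4193, -0.37  ,  0.006 ])), (0.39, array([0.5356, 0.1101, 0.006 ]))]
```

View pics/base.png

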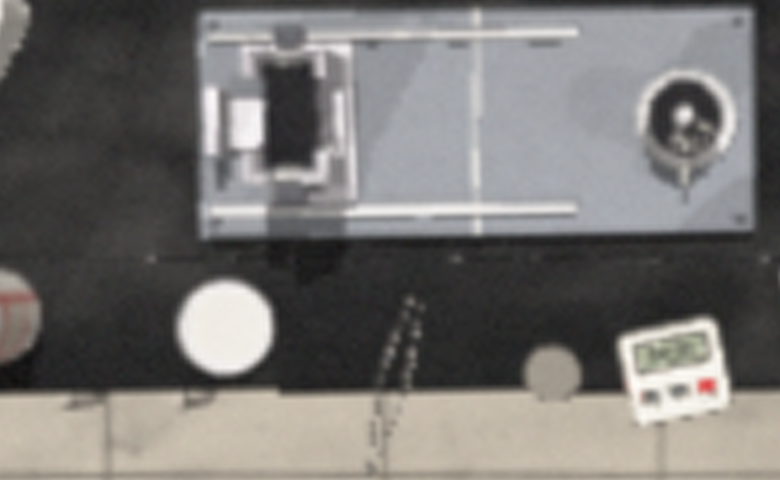

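Run:
```python
from h import *
p=robot.read_camera("top"); q=robot.read_camera("side")
s=2000;x1,y1=.66,.32
im=rectify(p,.015,.42,x1,-.12,y1,s).astype(float).mean(2)
def edge(vals,prof_at,lo,hi,f):
    pts=[]
    for v in vals:
        pr=cv2.GaussianBlur(prof_at(v).reshape(-1,1),(1,1),0,sigmaY=4).ravel()
        g=np.gradient(pr)[lo:hi]; i=np.argmax(abs(g)); pts.append((v,lo+i))
    pts=np.array(pts,float); k,c=np.polyfit(pts[:,0],pts[:,1],1)
    r=abs(pts[:,1]-k*pts[:,0]-c); ok=r<np.median(r)*2.5+.5; k,c=np.polyfit(pts[ok,0],pts[ok,1],1); return k,c
# long edges: rows as function of column
cols=[c for c in range(100,780,10)]
for nm,x in (("far",.613),("near",.462)):
    r0=int((x1-x)*s); k,c=edge(cols,lambda v:im[:,v],r0-16,r0+16,0)
    print(nm,"dx/dy",round(k,4),"x at y=.1:",round(x1-(k*(y1-.1)*s+c)/s,4))
rows=list(range(110,380,8))
for nm,y in (("left",.287),("right",-.083)):
    c0=int((y1-y)*s); k,c=edge(rows,lambda v:im[v,:],c0-16,c0+16,0)
    print(nm,"slope",round(k,4),"y at x=.538:",round(y1-(k*(x1-.538)*s+c)/s,4))
# line
L=[]
for v in list(range(110,175,5))+list(range(190,370,5)):
    pr=im[v,410:460]; L.append((v,410+np.average(np.arange(50),weights=np.clip(pr-np.median(pr)-8,0,None)+1e-9)))
k,c=np.polyfit(*zip(*L),1); print("line slope",round(k,4),"y at x=.538",round(y1-(k*(x1-.538)*s+c)/s,4))
a=rectify(p,.1095,.47,.61,.14,.29,4000);b=rectify(q,.1095,.47,.61,.14,.29,4000)
o=cv2.resize(np.hstack([a,b]),(800,374))
cv2.imwrite("pics/mag.png",o[:,:,::-1])
```

```text
far dx/dy -0.0015 x at y=.1: 0.6137
near dx/dy -0.0119 x at y=.1: 0.464
left slope 0.0116 y at x=.538: 0.2874
right slope 0.0124 y at x=.538: -0.0825
line slope -0.0068 y at x=.538 0.1028
```

View pics/mag.png

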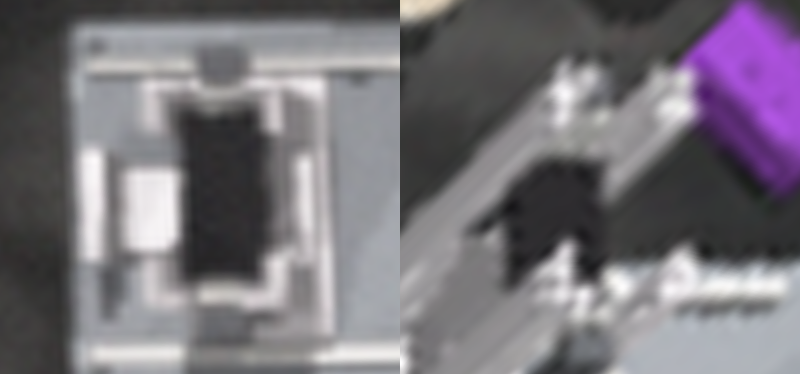

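The magnified magazine (left pane, plane z=0.1095) shows the post corners at columns 143–290 and rows 80–308, so its centre is near world (0.538, 0.2085). The side pane is too smeared to use. Now I'll move.

Request:
{"method": "carry_out", "body": {"commands": [[[0,0,0],0.152,0.56],[[0,0,0],0.152,0.56],[[0.032,-0.046,0.005],0,0.56],[[0.032,-0.046,0.005],0,0.56],[[0.032,-0.046,0.005],0,0.56],[[0.032,-0.046,0.005],0,0.56],[[0.032,-0.046,0.005],0,0.56],[[0.032,-0.046,0.005],0,0.56],[[0.032,-0.046,0.005],0,0.56],[[0.029,-0.05,0.005],0,0.56],[[0,0,0],0,0.56],[[0,0,0],0,0.56]], "newtons": 50}}

```text
time: 2.75
tool_pos: [0.4101, -0.1291, 0.2038]
tool_rot: [3.141, 0.0, 0.001]
contact_force: [0.1, -0.4, -0.8]
opening: 0.0514
grip_force: 0.0
```

Request:
{"method": "carry_out", "body": {"commands": [[[0,-0.003,0.02],-0.1,0.56],[[0,0,0.05],-0.1,0.56],[[0,0,0.05],0,0.56],[[0,0,0.04],0,0.56],[[0,0,0.02],0,0.56],[[0,0,0.004],0,0.56],[[0,0,0],0,0.56]]}}

```text
time: 3.62
tool_pos: [0.4102, -0.1271, 0.0202]
tool_rot: [3.141, -0.001, 0.198]
contact_force: [-0.3, -0.5, 0.5]
opening: 0.051
grip_force: 0.0
```

Request:
{"method": "carry_out", "body": {"commands": [[[0,0,0],0,0.3],[[0,0,0],0,0.3],[[0,0,0],0,0.3],[[0,0,0],0,0.3],[[0,0,0],0,0.3]]}}

```text
time: 4.25
tool_pos: [0.4106, -0.1264, 0.0205]
tool_rot: [3.14, -0.001, 0.2]
contact_force: [-0.8, -1.1, 6.2]
opening: 0.0356
grip_force: 50.0
```

Request:
{"method": "carry_out", "body": {"commands": [[[0,0,-0.03],0,0.3],[[0,0,-0.06],0,0.3],[[0,0,-0.06],0.1,0.3],[[0,-0.01,0],0.1,0.3],[[0,-0.05,0],0,0.3],[[0,-0.05,0],0,0.3],[[0,-0.05,0],0,0.3],[[0.025,-0.045,0],0,0.3],[[0.035,-0.045,0],0,0.3],[[0.035,-0.045,0],0,0.3],[[0.032,-0.04,0],0,0.3],[[0,0,0],0,0.3],[[0,0,0],0,0.3],[[0,0,0],0,0.3]]}}

```text
time: 6.0
tool_pos: [0.5356, 0.2081, 0.1698]
tool_rot: [3.141, 0.001, -0.001]
contact_force: [0.2, -0.0, -0.3]
opening: 0.0355
grip_force: 50.0
```

```bash
cat > look.py <<'E'
import sys
from h import *
o=robot.observe(); print(np.round(o["tool_pos"],4),np.round(o["tool_rot"],3),o["opening"])
p=robot.read_camera("top"); q=robot.read_camera("side")
a=p["pixels"][150:260,190:300]; b=q["pixels"][170:270,210:350]
o=np.hstack([cv2.resize(a,(390,390),interpolation=cv2.INTER_CUBIC),cv2.resize(b,(410,293),interpolation=cv2.INTER_CUBIC)[:390] if 0 else cv2.copyMakeBorder(cv2.resize(b,(410,293),interpolation=cv2.INTER_CUBIC),0,97,0,0,cv2.BORDER_CONSTANT)])
cv2.imwrite("pics/%s.png"%sys.argv[1],o[:,:,::-1])
E
python3 look.py l1
```

```text
[0.5356 0.2081 0.1698] [ 3.141e+00  1.000e-03 -1.000e-03] 0.03552644167768067
```

View pics/l1.png

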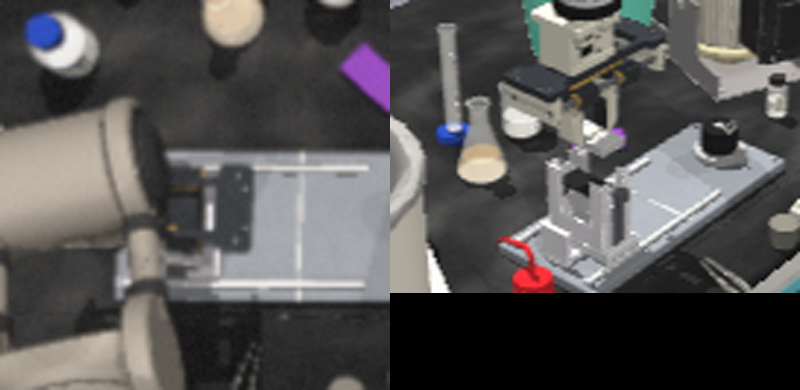

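The plate is held level above the magazine. I'll overlay projected models to check the alignment.

```bash
cat > ov.py <<'E'
import sys
from h import *
def box(p,im,cx,cy,hx,hy,z0,z1,org,k,col):
    P=lambda a,b,z:tuple(int(round(v)) for v in (proj(p,(a,b,z))+.5-org)*k)
    c=[(cx-hx,cy-hy),(cx+hx,cy-hy),(cx+hx,cy+hy),(cx-hx,cy+hy)]
    for i in range(4):
        for z in (z0,z1): cv2.line(im,P(*c[i],z),P(*c[(i+1)%4],z),col,1)
        cv2.line(im,P(*c[i],z0),P(*c[i],z1),col,1)
if __name__=="__main__":
    q=robot.read_camera("side"); o=robot.observe(); T=o["tool_pos"]
    org=np.array([230,165]); k=8
    im=cv2.resize(q["pixels"][165:240,230:330],None,fx=k,fy=k,interpolation=cv2.INTER_CUBIC)
    box(q,im,.538,.2085,.053,.028,.0155,.0295,org,k,(255,0,0))
    box(q,im,.538,.2085,.03625,.025,.0295,.1095,org,k,(255,255,0))
    box(q,im,.538,.2665,.022,.004,.015,.061,org,k,(0,255,0))
    box(q,im,T[0],T[1],.035,.018,T[2]-.0205,T[2]-.0085,org,k,(0,255,255))
    cv2.imwrite("pics/%s.png"%sys.argv[1],im[:,:,::-1])
E
python3 ov.py ov1
```

```text
(no output)
```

View pics/ov1.png

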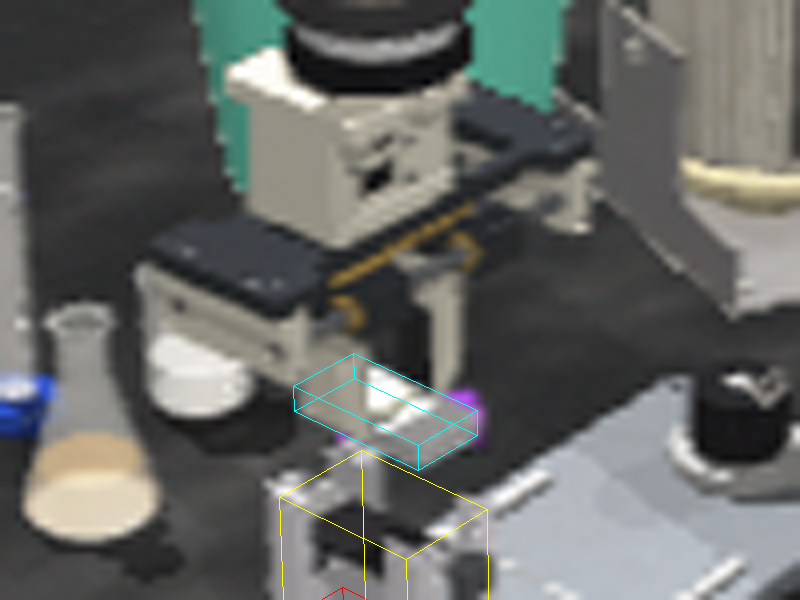

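Request:
{"method": "carry_out", "body": {"commands": [[[0.002,0,0.02],0,0.3],[[0,0,0.012],0,0.3],[[0,0,0.004],0,0.3],[[0,0,0.004],0,0.3],[[0,0,0.003],0,0.3],[[0,0,0],0,0.3]]}}

```text
time: 6.9
tool_pos: [0.5383, 0.209, 0.1267]
tool_rot: [-3.142, -0.0, -0.0]
contact_force: [0.4, 0.5, -0.4]
opening: 0.0353
grip_force: 50.0
```

Request:
{"method": "carry_out", "body": {"commands": [[[0,0,0.003],0,0.3],[[0,0,0.003],0,0.3],[[0,0,0.003],0,0.3],[[0,0,0],0,0.3]], "newtons": 60}}

```text
time: 7.4
tool_pos: [0.5386, 0.209, 0.1181]
tool_rot: [-3.141, -0.001, -0.0]
contact_force: [-0.2, 0.3, 2.6]
opening: 0.035
grip_force: 60.0
```

Request:
{"method": "carry_out", "body": {"commands": [[[0,0,0.003],0,0.3],[[0,0,0.003],0,0.3],[[0,0,0.003],0,0.3],[[0,0,0.003],0,0.3],[[0,0,0.003],0,0.3],[[0,0,0.004],0,0.3],[[0,0,0],0,0.3],[[0,0,0],0,0.3]]}}

```text
time: 8.4
tool_pos: [0.5384, 0.2089, 0.0987]
tool_rot: [3.142, -0.0, -0.0]
contact_force: [1.4, 0.3, 3.2]
opening: 0.0351
grip_force: 60.0
```

Request:
{"method": "carry_out", "body": {"commands": [[[0,0,0],0,0.56],[[0,0,0],0,0.56],[[0,0,0],0,0.56],[[0,0,-0.03],0,0.56],[[0,0,-0.04],0,0.56],[[-0.035,0.045,-0.03],0,0.56],[[-0.035,0.045,0],0,0.56],[[-0.03,0.045,0],0,0.56],[[-0.02,0.05,0],0,0.56],[[0,0.05,0],0,0.56],[[0,0,0],0,0.56]]}}

```text
time: 9.78
tool_pos: [0.4191, -0.0273, 0.198]
tool_rot: [3.141, -0.0, -0.005]
contact_force: [0.5, 0.4, 0.5]
opening: 0.0512
grip_force: 0.0
```

```bash
cat > see.py <<'E'
import sys
from h import *
p=robot.read_camera("top"); q=robot.read_camera("side")
print(*[b for b in blobs(p,.012,.34,.5,-.5,.08,white,.0012) if b[1][1]<.1],sep="\n")
o=np.hstack([rectify(p,.0935,.47,.60,.13,.28,2667),cv2.resize(q["pixels"][180:260,240:320],(400,400),interpolation=cv2.INTER_CUBIC)[:346]])
cv2.imwrite("pics/%s.png"%sys.argv[1],o[:,:,::-1])
E
python3 see.py s1
```

```text
(array([ 0.4054, -0.2942]), array([0.0396, 0.0713]), 2.0)
(array([ 0.4197, -0.202 ]), array([0.0395, 0.0731]), 12.8)
(array([ 0.4231, -0.3688]), array([0.0392, 0.0728]), -20.6)
(array([ 0.485, -0.452]), array([0.03 , 0.065]), -90.0)
```

View pics/s1.png

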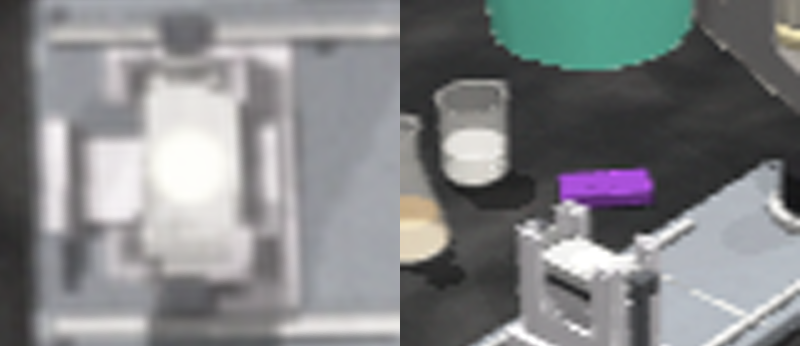

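The top pane shows the plate seated in the shaft, with its insert at (187,167). The side pane shows it between the posts at catch level. I'll triangulate its height and go for plate 2.

```bash
cat > tri.py <<'E'
from h import *
# height of the insert in the magazine from both views, and plates on the bench
p=robot.read_camera("top"); q=robot.read_camera("side")
def cen(P,box,th):
    a=P["pixels"].astype(int).min(2); u0,u1,v0,v1=box; m=np.zeros_like(a,np.uint8); m[v0:v1,u0:u1]=a[v0:v1,u0:u1]>th
    n,l,s,c=cv2.connectedComponentsWithStats(m); 
    return [(int(s[i,4]),np.round(c[i],1)) for i in range(1,n) if s[i,4]>8]
def tri(u,v):
    A=[];b=[]
    for P,w in ((p,u),(q,v)):
        c,d=ray(P,w); d/=np.linalg.norm(d); M=np.eye(3)-np.outer(d,d); A.append(M);b.append(M@c)
    return np.linalg.lstsq(np.vstack(A),np.hstack(b),rcond=None)[0]
def ins(P,X,r):
    """sub-pixel bright disc near the projection of X"""
    u=proj(P,X); g=P["pixels"].astype(float).min(2); best=None
    for dv in np.arange(-r,r+.1,.5):
        for du in np.arange(-r,r+.1,.5):
            t=np.linspace(0,2*np.pi,24,endpoint=False)
            f=lambda rad:np.mean([cv2.getRectSubPix(g.astype(np.float32),(1,1),tuple(map(float,proj(P,np.array(X)+[rad*np.cos(a),rad*np.sin(a),0])+[du,dv])))[0,0] for a in t])
            s=f(.008)+f(.004)-2*f(.0175)
            if best is None or s>best[0]: best=(s,u+[du,dv])
    return best
if __name__=="__main__":
    X=(.538,.2085,.0935); a=ins(p,X,5);b=ins(q,X,5)
    print(a,b,np.round(tri(a[1],b[1]),4))
E
python3 tri.py
```

```text
(np.float32(85.99774), array([242.07123691, 211.96779387])) (np.float32(122.12027), array([282.48623416, 231.88692525])) [0.5319 0.1987 0.0905]
```

Request:
{"method": "carry_out", "body": {"commands": [[[0,0.045,0],-0.11,0.56],[[0,0,0],-0.118,0.56],[[0.0,0,0],0,0.56]]}}

```text
time: 10.35
tool_pos: [0.4193, -0.0688, 0.1976]
tool_rot: [-3.141, 0.0, 0.228]
contact_force: [-1.3, -0.2, 0.2]
opening: 0.0517
grip_force: 0.0
```

Request:
{"method": "carry_out", "body": {"commands": [[[-0.01,0.043,0],0,0.56],[[-0.01,0.043,0],0,0.56],[[-0.01,0.044,0.02],0,0.56],[[0,0,0.05],0,0.56],[[0,0,0.05],0,0.56],[[0,0,0.04],0,0.56],[[0,0,0],0,0.56],[[0,0,0],0,0.56]]}}

```text
time: 11.35
tool_pos: [0.4204, -0.203, 0.039]
tool_rot: [3.14, -0.001, 0.228]
contact_force: [0.5, -0.3, 1.1]
opening: 0.0518
grip_force: 0.0
```

Request:
{"method": "carry_out", "body": {"commands": [[[0,-0.001,0.012],0,0.56],[[0,0,0.0065],0.005,0.56],[[0,0,0],0,0.56],[[0,0,0],0,0.3],[[0,0,0],0,0.3],[[0,0,0],0,0.3],[[0,0,0],0,0.3]]}}

```text
time: 12.22
tool_pos: [0.4193, -0.2023, 0.0195]
tool_rot: [3.141, -0.0, 0.223]
contact_force: [-0.2, -0.9, 2.1]
opening: 0.0353
grip_force: 60.0
```

Request:
{"method": "carry_out", "body": {"commands": [[[0,0,-0.03],0,0.3],[[0,0,-0.06],0,0.3],[[0,0,-0.06],0.11,0.3],[[0,0,0],0.112,0.3],[[0,-0.05,0],0,0.3],[[0,-0.05,0],0,0.3],[[0,-0.05,0],0,0.3],[[0,-0.05,0],0,0.3],[[0,-0.05,0],0,0.3],[[0.025,-0.04,0],0,0.3],[[0.03,-0.04,0],0,0.3],[[0.03,-0.04,0],0,0.3],[[0.032,-0.042,0],0,0.3],[[0,0,0],0,0.3],[[0,0,0],0,0.3],[[0,0,0],0,0.3]]}}

```text
time: 14.22
tool_pos: [0.5352, 0.209, 0.1693]
tool_rot: [3.141, 0.001, -0.0]
contact_force: [-0.6, -0.1, -1.5]
opening: 0.0351
grip_force: 60.0
```

Request:
{"method": "carry_out", "body": {"commands": [[[0.0025,0,0.02],0,0.3],[[0,0,0.012],0,0.3],[[0,0,0.004],0,0.3],[[0,0,0.004],0,0.3],[[0,0,0.003],0,0.3],[[0,0,0.003],0,0.3],[[0,0,0],0,0.3]]}}

```text
time: 15.1
tool_pos: [0.5382, 0.2099, 0.1232]
tool_rot: [3.141, 0.0, 0.001]
contact_force: [-0.2, -0.4, -0.4]
opening: 0.035
grip_force: 60.0
```

Request:
{"method": "carry_out", "body": {"commands": [[[0,0,0.003],0,0.3],[[0,0,0.003],0,0.3],[[0,0,0],0,0.3]]}}

```text
time: 15.48
tool_pos: [0.5384, 0.21, 0.1176]
tool_rot: [-3.141, -0.001, 0.001]
contact_force: [-2.4, 0.6, 2.7]
opening: 0.0352
grip_force: 60.0
```

Request:
{"method": "carry_out", "body": {"commands": [[[0,0,0.003],0,0.3],[[0,0,0.003],0,0.3],[[0,0,0.003],0,0.3],[[0,0,0.003],0,0.3],[[0,0,0.003],0,0.3],[[0,0,0.004],0,0.3],[[0,0,0.001],0,0.3],[[0,0,0],0,0.3]]}}

```text
time: 16.48
tool_pos: [0.5385, 0.2101, 0.0975]
tool_rot: [-3.141, -0.001, 0.001]
contact_force: [-0.7, 1.5, 3.6]
opening: 0.0353
grip_force: 60.0
```

Request:
{"method": "carry_out", "body": {"commands": [[[0,0,0],0,0.56],[[0,0,0],0,0.56],[[0,0,0],0,0.56],[[0,0,-0.03],0,0.56],[[0,0,-0.04],0,0.56],[[-0.035,0.045,-0.03],0,0.56],[[-0.035,0.045,0],0,0.56],[[-0.03,0.045,0],0,0.56],[[-0.03,0.05,0],0,0.56],[[0,0.05,0],0,0.56],[[0,0,0],0,0.56]]}}

```text
time: 17.85
tool_pos: [0.4094, -0.0265, 0.1966]
tool_rot: [3.141, -0.001, -0.004]
contact_force: [0.2, 0.6, -0.3]
opening: 0.0518
grip_force: 0.0
```

```bash
python3 see.py s2; python3 tri.py
```

```text
(array([ 0.4054, -0.2942]), array([0.0397, 0.0714]), 2.0)
(array([ 0.4231, -0.3688]), array([0.0393, 0.0728]), -20.3)
(array([ 0.485, -0.452]), array([0.03 , 0.065]), -90.0)
(np.float32(82.05682), array([241.57123691, 210.96779387])) (np.float32(122.28842), array([282.48623416, 231.88692525])) [0.5338 0.1994 0.0905]
```

View pics/s2.png

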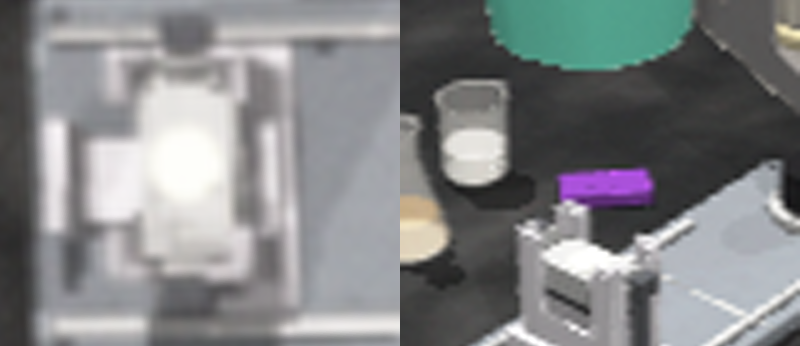

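The second plate lies at the same height in the shaft and the follower gap is lower, so it's caught. Two more plates at the right side, unmoved.

Request:
{"method": "carry_out", "body": {"commands": [[[0,0.054,0],0,0.56],[[0,0.054,0],0,0.56],[[-0.003,0.054,0],0,0.56],[[0,0.054,0],0,0.56],[[0,0.052,0.02],0,0.56],[[0,0,0.05],-0.039,0.56],[[0,0,0.05],0,0.56],[[0,0,0.04],0,0.56],[[0,0,0],0,0.56],[[0,0,0],0,0.56]]}}

```text
time: 19.3
tool_pos: [0.4079, -0.2918, 0.0376]
tool_rot: [3.14, -0.001, 0.041]
contact_force: [-0.1, 0.8, 0.4]
opening: 0.0512
grip_force: 0.0
```

Request:
{"method": "carry_out", "body": {"commands": [[[-0.0025,0.0024,0.012],0.005,0.56],[[0,0,0.006],0,0.56],[[0,0,0],0,0.56],[[0,0,0],0,0.3],[[0,0,0],0,0.3],[[0,0,0],0,0.3],[[0,0,0],0,0.3]]}}

```text
time: 20.18
tool_pos: [0.4045, -0.2945, 0.0187]
tool_rot: [3.141, -0.0, 0.035]
contact_force: [-0.2, -0.4, 1.9]
opening: 0.0348
grip_force: 60.0
```

Request:
{"method": "carry_out", "body": {"commands": [[[0,0,-0.03],0,0.3],[[0,0,-0.06],0,0.3],[[0,0,-0.06],0.036,0.3],[[0,-0.055,0],0,0.3],[[0.005,-0.055,0],0,0.3],[[0.005,-0.055,0],0,0.3],[[0,-0.055,0],0,0.3],[[0,-0.055,0],0,0.3],[[0,-0.055,0],0,0.3],[[0.025,-0.04,0],0,0.3],[[0.03,-0.045,0],0,0.3],[[0.03,-0.045,0],0,0.3],[[0.035,-0.043,0],0,0.3],[[0,0,0],0,0.3],[[0,0,0],0,0.3],[[0,0,0],0,0.3]]}}

```text
time: 22.18
tool_pos: [0.5343, 0.2076, 0.1684]
tool_rot: [3.141, 0.001, -0.002]
contact_force: [0.2, -0.2, -0.5]
opening: 0.0353
grip_force: 60.0
```

Request:
{"method": "carry_out", "body": {"commands": [[[0.003,-0.0005,0.02],0,0.3],[[0,0,0.012],0,0.3],[[0,0,0.004],0,0.3],[[0,0,0.004],0,0.3],[[0,0,0.003],0,0.3],[[0,0,0.003],0,0.3],[[0,0,0],0,0.3]]}}

```text
time: 23.05
tool_pos: [0.5378, 0.209, 0.1221]
tool_rot: [3.141, 0.0, -0.001]
contact_force: [-1.3, -0.6, -1.7]
opening: 0.0357
grip_force: 60.0
```

Request:
{"method": "carry_out", "body": {"commands": [[[0,0,0.003],0,0.3],[[0,0,0.003],0,0.3],[[0,0,0],0,0.3]]}}

```text
time: 23.42
tool_pos: [0.5377, 0.2091, 0.1166]
tool_rot: [-3.141, 0.0, -0.001]
contact_force: [-4.1, -0.1, 4.2]
opening: 0.0354
grip_force: 60.0
```

Request:
{"method": "carry_out", "body": {"commands": [[[0,0,0.003],0,0.3],[[0,0,0.003],0,0.3],[[0,0,0.003],0,0.3],[[0,0,0.003],0,0.3],[[0,0,0.003],0,0.3],[[0,0,0.004],0,0.3],[[0,0,0.001],0,0.3],[[0,0,0],0,0.3]]}}

```text
time: 24.42
tool_pos: [0.5378, 0.2092, 0.0966]
tool_rot: [-3.141, -0.0, -0.001]
contact_force: [-3.3, 0.3, 5.0]
opening: 0.0351
grip_force: 60.0
```

Request:
{"method": "carry_out", "body": {"commands": [[[0,0,0],0,0.56],[[0,0,0],0,0.56],[[0,0,0],0,0.56],[[0,0,-0.03],0,0.56],[[0,0,-0.04],0,0.56],[[-0.035,0.045,-0.03],0,0.56],[[-0.035,0.045,0],0,0.56],[[-0.03,0.045,0],0,0.56],[[-0.03,0.05,0],0,0.56],[[0,0.05,0],0,0.56],[[0,0.05,0],0,0.56],[[0,0.05,0],0,0.56],[[0,0,0],0,0.56]]}}

```text
time: 26.05
tool_pos: [0.4087, -0.1275, 0.1955]
tool_rot: [3.141, -0.001, -0.006]
contact_force: [0.5, 0.4, -0.5]
opening: 0.0517
grip_force: 0.0
```

```bash
python3 see.py s3; python3 tri.py
```

```text
(array([ 0.3703, -0.2474]), array([0.0245, 0.0757]), -24.7)
(array([ 0.4232, -0.3688]), array([0.0392, 0.073 ]), -20.6)
(array([ 0.485, -0.452]), array([0.03 , 0.065]), -90.0)
(np.float32(90.60477), array([242.07123691, 211.46779387])) (np.float32(118.323425), array([282.48623416, 231.88692525])) [0.5331 0.1984 0.0901]
```

View pics/s3.png

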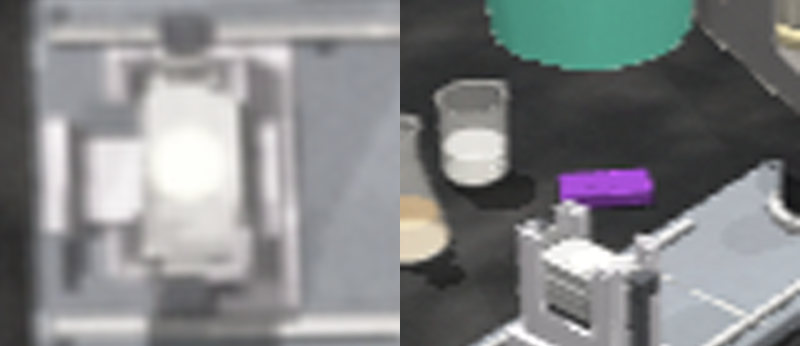

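Three plates are visible stacked in the side window and the fourth hasn't moved.

Request:
{"method": "carry_out", "body": {"commands": [[[0,0.05,0],0,0.56],[[0,0.05,0],0,0.56],[[0.004,0.05,0],0,0.56],[[0.006,0.05,0],0,0.56],[[0.006,0.041,0.02],0,0.56],[[0,0,0.03],0.176,0.56],[[0,0,0.04],0.175,0.56],[[0,0,0.05],0,0.56],[[0,0,0.018],0,0.56],[[0,0,0],0,0.56],[[0,0,0],0,0.56]]}}

```text
time: 27.62
tool_pos: [0.4253, -0.3653, 0.0386]
tool_rot: [3.141, -0.002, -0.351]
contact_force: [-0.1, -0.2, -0.1]
opening: 0.0515
grip_force: 0.0
```

Request:
{"method": "carry_out", "body": {"commands": [[[-0.001,0.004,0.012],0.007,0.56],[[0,0,0.0065],0,0.56],[[0,0,0],0,0.56],[[0,0,0],0,0.3],[[0,0,0],0,0.3],[[0,0,0],0,0.3],[[0,0,0],0,0.3]]}}

```text
time: 28.5
tool_pos: [0.4221, -0.3691, 0.0192]
tool_rot: [3.141, -0.0, -0.359]
contact_force: [0.0, -0.6, 1.2]
opening: 0.0351
grip_force: 60.0
```

Request:
{"method": "carry_out", "body": {"commands": [[[0,0,-0.03],0,0.3],[[0,0,-0.06],0,0.3],[[0,0,-0.06],-0.179,0.3],[[0,0,0],-0.179,0.3],[[0,-0.055,0],0,0.3],[[-0.005,-0.055,0],0,0.3],[[-0.005,-0.055,0],0,0.3],[[0,-0.055,0],0,0.3],[[0,-0.055,0],0,0.3],[[0,-0.055,0],0,0.3],[[0,-0.055,0],0,0.3],[[0.025,-0.045,0],0,0.3],[[0.035,-0.05,0],0,0.3],[[0.035,-0.05,0],0,0.3],[[0.03,-0.047,0],0,0.3],[[0,0,0],0,0.3],[[0,0,0],0,0.3],[[0,0,0],0,0.3]]}}

```text
time: 30.75
tool_pos: [0.5371, 0.2068, 0.1691]
tool_rot: [3.141, 0.001, -0.002]
contact_force: [0.1, -0.0, -0.8]
opening: 0.0351
grip_force: 60.0
```

Request:
{"method": "carry_out", "body": {"commands": [[[0,-0.0015,0.02],0,0.3],[[0,0,0.012],0,0.3],[[0,0,0.004],0,0.3],[[0,0,0.004],0,0.3],[[0,0,0.003],0,0.3],[[0,0,0.003],0,0.3],[[0,0,0],0,0.3]]}}

```text
time: 31.62
tool_pos: [0.5376, 0.2094, 0.1229]
tool_rot: [3.141, 0.0, -0.001]
contact_force: [-0.8, -0.3, -1.0]
opening: 0.0347
grip_force: 60.0
```

Request:
{"method": "carry_out", "body": {"commands": [[[0,0,0.003],0,0.3],[[0,0,0.003],0,0.3],[[0,0,0],0,0.3]]}}

```text
time: 32.0
tool_pos: [0.5378, 0.2096, 0.1173]
tool_rot: [-3.141, -0.001, -0.001]
contact_force: [-1.7, -0.3, 3.1]
opening: 0.0353
grip_force: 60.0
```

Request:
{"method": "carry_out", "body": {"commands": [[[0,0,0.003],0,0.3],[[0,0,0.003],0,0.3],[[0,0,0.003],0,0.3],[[0,0,0.003],0,0.3],[[0,0,0.003],0,0.3],[[0,0,0.004],0,0.3],[[0,0,0.001],0,0.3],[[0,0,0],0,0.3]]}}

```text
time: 33.0
tool_pos: [0.538, 0.2096, 0.0971]
tool_rot: [-3.141, -0.001, -0.001]
contact_force: [0.7, 1.1, 2.9]
opening: 0.0353
grip_force: 60.0
```

Request:
{"method": "carry_out", "body": {"commands": [[[0,0,0],0,0.56],[[0,0,0],0,0.56],[[0,0,0],0,0.56],[[0,0,-0.03],0,0.56],[[0,0,-0.04],0,0.56],[[-0.035,0.045,-0.03],0,0.56],[[-0.035,0.045,0],0,0.56],[[-0.03,0.045,0],0,0.56],[[-0.03,0.05,0],0,0.56],[[0,0.05,0],0,0.56],[[0,0.05,0],0,0.56],[[0,0,0],0,0.56]]}}

```text
time: 34.5
tool_pos: [0.4083, -0.0768, 0.1962]
tool_rot: [3.141, -0.0, -0.006]
contact_force: [0.5, -0.5, 0.2]
opening: 0.0514
grip_force: 0.0
```

```bash
cat > fin.py <<'E'
import sys
from h import *
p=robot.read_camera("top"); q=robot.read_camera("side")
c=rectify(p,.058,.49,.585,-.09,.01,4000)
o=np.hstack([rectify(p,.0935,.47,.60,.13,.28,1800),cv2.resize(q["pixels"][215:260,260:305],(240,240),interpolation=cv2.INTER_CUBIC)[:234],cv2.resize(c,(285,234))[:, :])
E
sed -i 's/(285,234))\[:, :\])/(285,234))])/' fin.py; echo 'cv2.imwrite("pics/%s.png"%sys.argv[1],cv2.resize(o[:,:,::-1],(800,236)))' >> fin.py
python3 fin.py s4; python3 tri.py
```

```text
(np.float32(83.17087), array([242.57123691, 206.46779387])) (np.float32(121.690094), array([282.48623416, 231.88692525])) [0.5453 0.1946 0.0846]
```

View pics/s4.png

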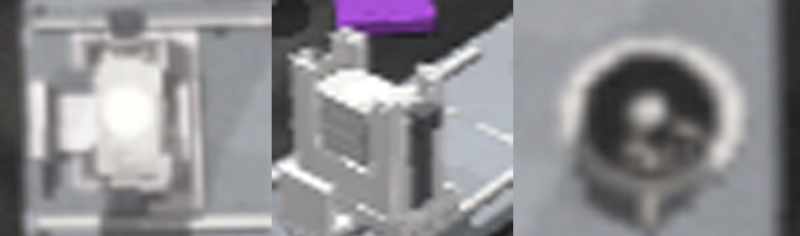

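The fourth plate looks the same height as before and the side window is full. Now I'll read the collar in close-up.

Run:
```python
from h import *
for i in range(1):
    acc=[robot.read_camera("top") for _ in range(6)]
    m=dict(acc[0]); m["pixels"]=np.mean([a["pixels"] for a in acc],0).astype(np.uint8)
    q=[robot.read_camera("side") for _ in range(6)]
    n=dict(q[0]); n["pixels"]=np.mean([a["pixels"] for a in q],0).astype(np.uint8)
a=rectify(m,.058,.49,.58,-.085,.005,4400);b=rectify(n,.058,.49,.58,-.085,.005,4400)
cv2.imwrite("pics/col.png",np.hstack([a,b])[:,:,::-1])
```

```text
(no output)
```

View pics/col.png

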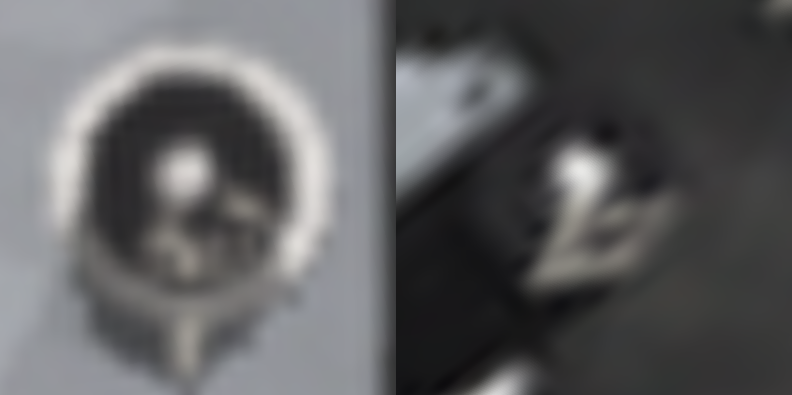

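The left pane shows the collar with its bar about 65° anticlockwise of the post (240,205) and the long row just left of the post (155,250). That is the detent at 1.05 (count 3), so it needs +0.35 rad.

Request:
{"method": "carry_out", "body": {"commands": [[[0,-0.039,0],0,0.75],[[0.04,0,0],0.172,0.75],[[0,0,0],0.172,0.75],[[0.0423,0.0154,0],0,0.75],[[0.0423,0.0154,0],0,0.75],[[0,0,0.04],0,0.75],[[0,0,0.04],0,0.75],[[0,0,0.025],0,0.75],[[0,0,0],0,0.75],[[0,0,0],0,0.75]]}}

```text
time: 36.55
tool_pos: [0.5183, -0.093, 0.0921]
tool_rot: [3.142, -0.002, -0.345]
contact_force: [0.4, 0.0, -0.1]
opening: 0.0689
grip_force: 0.0
```

Request:
{"method": "carry_out", "body": {"commands": [[[0,-0.03,0],0,0.75],[[0,-0.0285,0],0,0.75],[[0,0,0],0,0.75],[[0,0,0],0,0.75]]}}

```text
time: 37.05
tool_pos: [0.5377, -0.0382, 0.092]
tool_rot: [3.141, -0.002, -0.345]
contact_force: [0.3, 0.7, -0.0]
opening: 0.0687
grip_force: 0.0
```

Request:
{"method": "carry_out", "body": {"commands": [[[0,0,0.02],0,0.75],[[0,0,0.013],0,0.75],[[0,0,0],0,0.75],[[0,0,0],0,0.4],[[0,0,0],0,0.4],[[0,0,0],0,0.4],[[0,0,0],0,0.4]], "newtons": 25}}

```text
time: 37.92
tool_pos: [0.5379, -0.0373, 0.0587]
tool_rot: [-3.141, -0.001, -0.345]
contact_force: [1.2, 3.6, 3.4]
opening: 0.0476
grip_force: 25.0
```

Request:
{"method": "carry_out", "body": {"commands": [[[0,0,0],-0.08,0.4],[[0,0,0],-0.09,0.4],[[0,0,0],-0.09,0.4],[[0,0,0],-0.1,0.4],[[0,0,0],0,0.4],[[0,0,0],0,0.4]]}}

```text
time: 38.67
tool_pos: [0.5379, -0.0376, 0.0586]
tool_rot: [3.141, -0.001, 0.013]
contact_force: [0.8, 3.4, 4.9]
opening: 0.0472
grip_force: 25.0
```

Check the torque, then release, rise and go toward the magazine tab side while looking.

Request:
{"method": "carry_out", "body": {"commands": [[[0,0,0],0,0.75],[[0,0,0],0,0.75],[[0,0,0],0,0.75],[[0,0,-0.05],0,0.75],[[0,0,-0.05],0,0.75],[[-0.04,0,-0.04],0,0.5],[[-0.05,0,0],0,0.3],[[-0.04,0,0],0,0],[[0,0,0],0,0],[[0,0,0],0,0]]}}

```text
time: 39.92
tool_pos: [0.4082, -0.0399, 0.1985]
tool_rot: [3.141, -0.001, 0.014]
contact_force: [1.6, -0.2, 0.0]
opening: 0.0239
grip_force: 0.0
```

Run:
```python
from h import *
def avg(n):
    q=[robot.read_camera(n) for _ in range(6)]; m=dict(q[0]); m["pixels"]=np.mean([a["pixels"] for a in q],0).astype(np.uint8); return m
m=avg("top");n=avg("side")
a=rectify(m,.058,.49,.58,-.085,.005,4400);b=rectify(n,.058,.49,.58,-.085,.005,4400)
cv2.imwrite("pics/col2.png",np.hstack([a,b])[:,:,::-1])
```

```text
(no output)
```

View pics/col2.png

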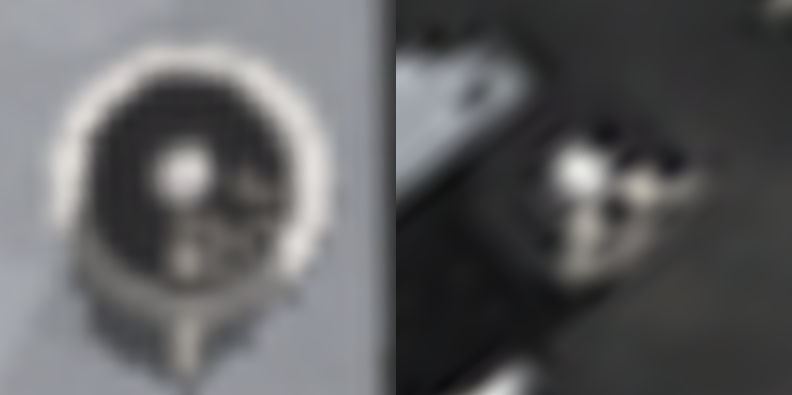

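The four-dot row now points straight down at the post (185,260) and the bar sits at 80° to the right, so count 4 is set. Next I'll straddle the near posts and slide the magazine.

Request:
{"method": "carry_out", "body": {"commands": [[[0,0,0],0.014,0.9],[[0,-0.05,0],0,0.9],[[0,-0.05,0],0,0.9],[[0.03,-0.05,0],0,0.9],[[0.035,-0.05,0],0,0.9],[[0.035,-0.049,0],0,0.9],[[0,0,0.03],0,0.9],[[0,0,0.02],0,0.9],[[0,0,0],0,0.9],[[0,0,0],0,0.9]], "newtons": 12}}

```text
time: 41.78
tool_pos: [0.5077, 0.2095, 0.149]
tool_rot: [-3.141, -0.001, 0.0]
contact_force: [-0.1, 0.4, -0.3]
opening: 0.0825
grip_force: 0.0
```

Request:
{"method": "carry_out", "body": {"commands": [[[0,0,0.03],0,0.9],[[0,0,0.018],0,0.9],[[0,0,0],0,0.9],[[0,0,0],0,0.4],[[0,0,0],0,0.4],[[0,0,0],0,0.4],[[0,0,0],0,0.4],[[0,0,0],0,0.4]]}}

```text
time: 42.78
tool_pos: [0.5074, 0.2095, 0.1005]
tool_rot: [3.142, -0.001, 0.001]
contact_force: [-0.8, -1.1, 3.9]
opening: 0.0507
grip_force: 12.0
```

Request:
{"method": "carry_out", "body": {"commands": [[[0,0.01,0],0,0.4],[[0,0.015,0],0,0.4],[[0,0.015,0],0,0.4],[[0,0.015,0],0,0.4],[[0,0.01,0],0,0.4],[[0,0.008,0],0,0.4],[[0,0,0],0,0.4],[[0,0,0],0,0.4]]}}

```text
time: 43.78
tool_pos: [0.5082, 0.1348, 0.1005]
tool_rot: [3.14, -0.002, 0.0]
contact_force: [3.8, -3.2, 5.5]
opening: 0.0506
grip_force: 12.0
```

```bash
cat > ln.py <<'E'
from h import *
def avg(n):
    q=[robot.read_camera(n) for _ in range(6)]; m=dict(q[0]); m["pixels"]=np.mean([a["pixels"] for a in q],0).astype(np.uint8); return m
m=avg("top");n=avg("side")
a=rectify(m,.015,.46,.62,.06,.16,4000);b=rectify(n,.015,.46,.62,.06,.16,4000)
o=cv2.resize(np.hstack([a,b]),(750,600)); cv2.imwrite("pics/ln.png",o[:,:,::-1])
# profiles of brightness along y at several x (side and top)
E
python3 ln.py
```

```text
(no output)
```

View pics/ln.png

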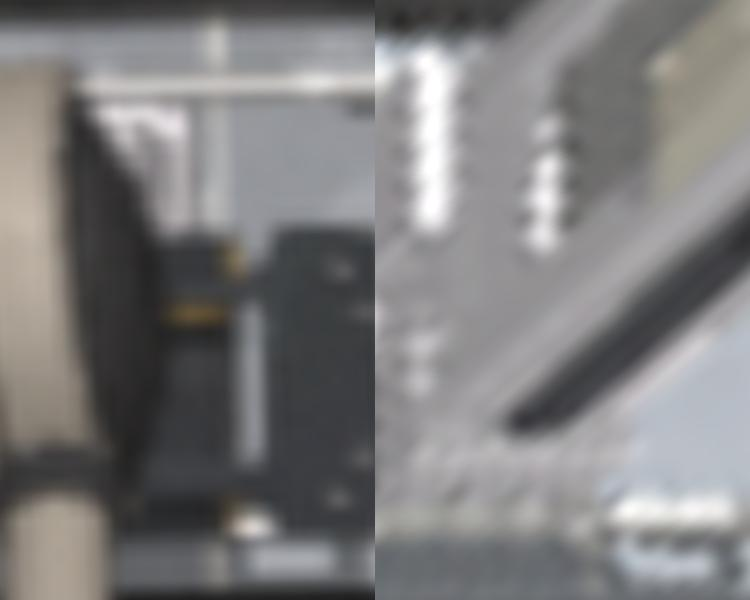

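In the top pane the line is at column 215 (y=0.1027). The foot's top edge is at column 187 and its lower edge near 203, so about 4 mm remains.

Request:
{"method": "carry_out", "body": {"commands": [[[0,0.002,0],0,0.4],[[0,0.002,0],0,0.4],[[0,0,0],0,0.4],[[0,0,0],0,0.4]]}}

```text
time: 44.88
tool_pos: [0.5082, 0.1317, 0.1005]
tool_rot: [3.141, -0.002, 0.001]
contact_force: [3.7, 1.8, 5.4]
opening: 0.0503
grip_force: 12.0
```

Request:
{"method": "carry_out", "body": {"commands": [[[0,0,0],0,0.9],[[0,0,0],0,0.9],[[0,0,0],0,0.9],[[0,0,0],0,0.9],[[0,0,-0.03],0,0.9],[[0,0,-0.04],0,0.9],[[-0.04,0.03,-0.02],0,0.9],[[-0.05,0.05,0],0,0.9],[[0,0.05,0],0,0.9],[[0,0.05,0],0,0.9],[[0,0.05,0],0,0.9],[[0,0,0],0,0.9]]}}

```text
time: 46.38
tool_pos: [0.4232, -0.0945, 0.1902]
tool_rot: [3.141, -0.0, -0.004]
contact_force: [-0.7, 0.4, -0.0]
opening: 0.0829
grip_force: 0.0
```

```bash
python3 ln.py
```

```text
(no output)
```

View pics/ln.png

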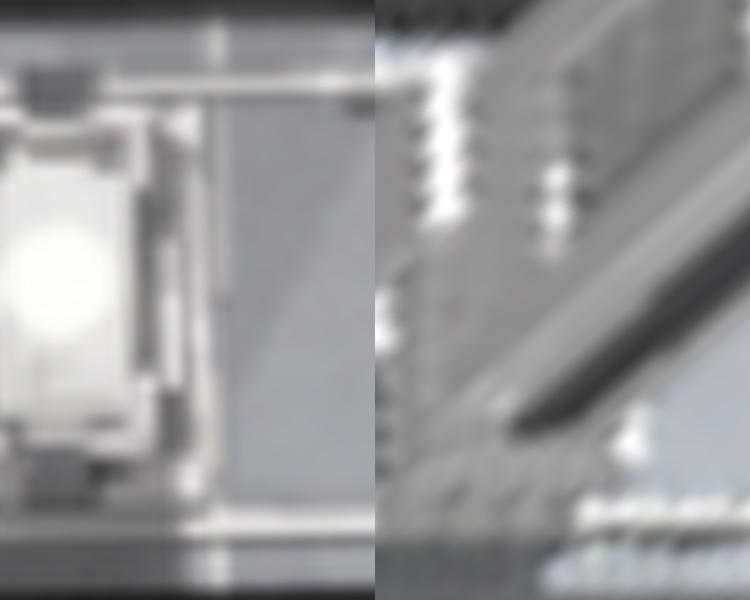

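The line (column ~218 at mid) still shows just ahead of the foot's edge (~212), so the magazine is roughly 1.5 mm short. I'll regrip and nudge it.

Request:
{"method": "carry_out", "body": {"commands": [[[0,-0.05,0],0,0.9],[[0,-0.05,0],0,0.9],[[0,-0.05,0],0,0.9],[[0.045,-0.05,0],0,0.9],[[0.04,-0.025,0.01],0,0.9],[[0,0,0.03],0,0.9],[[0,0,0],0,0.9],[[0,0,0],0,0.9],[[0,0,0],0,0.9]]}}

```text
time: 48.1
tool_pos: [0.5053, 0.1295, 0.1514]
tool_rot: [-3.141, -0.002, 0.0]
contact_force: [0.2, 0.2, 0.2]
opening: 0.0829
grip_force: 0.0
```

Request:
{"method": "carry_out", "body": {"commands": [[[0.002,0,0.03],0,0.9],[[0,0,0.02],0,0.9],[[0,0,0],0,0.9],[[0,0,0],0,0.4],[[0,0,0],0,0.4],[[0,0,0],0,0.4],[[0,0,0],0,0.4],[[0,0,0],0,0.4]]}}

```text
time: 49.1
tool_pos: [0.5072, 0.13, 0.1006]
tool_rot: [-3.141, -0.001, 0.001]
contact_force: [-0.3, 2.5, 5.3]
opening: 0.0502
grip_force: 12.0
```

Request:
{"method": "carry_out", "body": {"commands": [[[0,0,0],0,0.9],[[0,0,0],0,0.9],[[0,0,0],0,0.9],[[0,0,0],0,0.9],[[0,0,-0.03],0,0.9],[[0,0,-0.04],0,0.9],[[-0.04,0.03,-0.02],0,0.9],[[-0.05,0.05,0],0,0.9],[[0,0.05,0],0,0.9],[[0,0.05,0],0,0.9],[[0,0.05,0],0,0.9],[[0,0,0],0,0.9],[[0,0,0],0,0.9]]}}

```text
time: 50.72
tool_pos: [0.4226, -0.0941, 0.19]
tool_rot: [-3.141, 0.001, 0.0]
contact_force: [1.0, 0.3, -0.1]
opening: 0.0826
grip_force: 0.0
```

```bash
python3 ln.py
python3 - <<'E'
import cv2
a=cv2.imread("pics/ln.png")[:,:375]
from h import *
q=robot.read_camera("side"); b=cv2.resize(q["pixels"][190:280,250:330],(425,478),interpolation=cv2.INTER_CUBIC)[:,:,::-1]
b=cv2.copyMakeBorder(b,0,122,0,0,cv2.BORDER_CONSTANT)
cv2.imwrite("pics/last.png",cv2.hconcat([a,np.ascontiguousarray(b)]))
E
```

```text
(no output)
```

View pics/last.png

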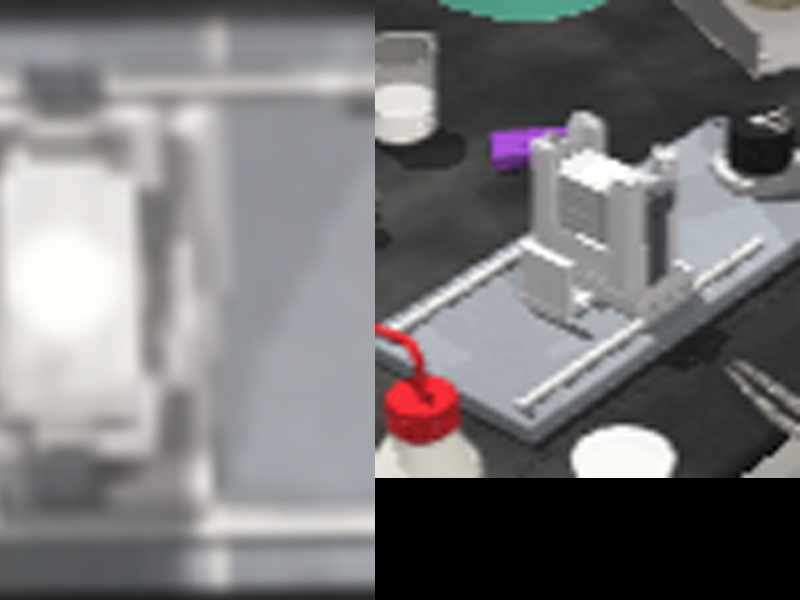

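The foot's edge now lies on the line at column ~218, the plates are seated in the shaft, the collar is undisturbed and the robot is clear. Handing in.

```bash
python3 -c "
from cell import robot
print(robot.hand_in())"
```

```text
the job is handed in; nothing more can be done
None
```

I handed the job in at about 51 s of robot time; the call returned no verdict. All four plates are caught in the magazine, the collar is at 4, and the leading edge is on the scribed line to within about 1 mm as measured. No glassware was knocked over that I could see.

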